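# Turn round a row of stone blanks from the roughing rack to the polishing rack

### The job

The four stone blanks in the wooden rack were roughed out in order, and polishing begins with the last one: move them all to the blue rack in reverse order, so that the blank at the left end of the wooden rack ends in the slot at the right end of the blue one, and so on along the row. Each must stand upright on the floor of its slot, released; set them down rather than drop them, and let none topple. The tags on the wooden rack show which blank stood where.

Things in the scene. Friction and masses are not known exactly. Their poses are not given: they have to be found in the camera images.
- rough_rack: pale wooden source rack, fixed, left or right. Origin: centre of slot area at bench height; x away from robot, y along the row, z up. Floor board 200 mm (y), x -75..+45, top z=12; its front is a ledge with the tags. Dividers 8 mm thick, 82 mm long, tops z=40, make 4 slots 40 mm wide centred on x=0, y=-72,-24,+24,+72; lips (top z=22) at the slots' ends leave 66 mm length.
- polish_rack: blue steel target rack, fixed, beside the wooden one, empty at the start, no tags. Same frame and slots: floor top z=12 mm, slots 40 mm wide (y) and 66 mm long (x), centred on x=0, y=-72,-24,+24,+72; dividers 8 mm thick, tops z=40; lips at the slots' ends to z=22; board 90 mm (x) by 200 mm (y). Origin: centre, at bench height; x away from robot, y along the row.
- blank_slate: loose stone blank, dark grey slate with a thin pale grey vein: upright block 48 (x) by 24 (y) by 96 mm high (z), about 0.29 kg give or take a quarter. Origin: centre of underside. Starts in the slot behind its tag, within about 5 mm of its middle. Grip from above across the 48 mm (x), near the top; blanks stand 48 mm apart, 24 mm between them.
- blank_serpentine: loose stone blank, green serpentine with a thin pale green vein: upright block 48 (x) by 24 (y) by 92 mm high (z), about 0.28 kg give or take a quarter. Origin: centre of underside. Starts in the slot behind its tag, within about 5 mm of its middle. Grip from above across the 48 mm (x), near the top; blanks stand 48 mm apart, 24 mm between them.
- blank_sandstone: loose stone blank, red-brown sandstone with a thin tan vein: upright block 48 (x) by 24 (y) by 88 mm high (z), about 0.27 kg give or take a quarter. Origin: centre of underside. Starts in the slot behind its tag, within about 5 mm of its middle. Grip from above across the 48 mm (x), near the top; blanks stand 48 mm apart, 24 mm between them.
- blank_marble: loose stone blank, white marble with a thin grey vein: upright block 48 (x) by 24 (y) by 84 mm high (z), about 0.26 kg give or take a quarter. Origin: centre of underside. Starts in the slot behind its tag, within about 5 mm of its middle. Grip from above across the 48 mm (x), near the top; blanks stand 48 mm apart, 24 mm between them.
- tag_slate: tag of the dark grey slate blank: chip of the same colour, 22 (x) by 28 (y) by 5 mm, glued to the wooden rack's front ledge 60 mm in front (-x) of the centre of the slot where that blank stood at the start; it never moves. Origin: centre of underside.
- tag_serpentine: tag of the green serpentine blank: chip of the same colour, 22 (x) by 28 (y) by 5 mm, glued to the wooden rack's front ledge 60 mm in front (-x) of the centre of the slot where that blank stood at the start; it never moves. Origin: centre of underside.
- tag_sandstone: tag of the red-brown sandstone blank: chip of the same colour, 22 (x) by 28 (y) by 5 mm, glued to the wooden rack's front ledge 60 mm in front (-x) of the centre of the slot where that blank stood at the start; it never moves. Origin: centre of underside.
- tag_marble: tag of the white marble blank: chip of the same colour, 22 (x) by 28 (y) by 5 mm, glued to the wooden rack's front ledge 60 mm in front (-x) of the centre of the slot where that blank stood at the start; it never moves. Origin: centre of underside.

How it is judged (in metres and radians):
At the end, for the whole second after the job is handed in: Every blank is in the blue rack in the slot that mirrors its starting slot (slot 1 of the wooden rack to slot 4, 2 to 3, 3 to 2, 4 to 1): within 18 mm of the slot's middle along the slot and 13 mm across it, underside within 5 mm of the slot floor, upright within 0.1 rad, and at rest (x of blank_slate in the frame of polish_rack between -0.018 and 0.018 m and z of blank_slate in the frame of polish_rack between 0.007 and 0.017 m and angle between each of blank_slate, blank_serpentine, blank_sandstone, blank_marble's own z axis and vertical below 0.1 rad and linear speed of each of blank_slate, blank_serpentine, blank_sandstone, blank_marble below 0.02 m/s and angular speed of each of blank_slate, blank_serpentine, blank_sandstone, blank_marble below 0.2 rad/s and ((y of tag_slate in the frame of rough_rack between -0.084 and -0.06 m and y of blank_slate in the frame of polish_rack between 0.059 and 0.085 m) or (y of tag_slate in the frame of rough_rack between -0.036 and -0.012 m and y of blank_slate in the frame of polish_rack between 0.011 and 0.037 m) or (y of tag_slate in the frame of rough_rack between 0.012 and 0.036 m and y of blank_slate in the frame of polish_rack between -0.037 and -0.011 m) or (y of tag_slate in the frame of rough_rack between 0.06 and 0.084 m and y of blank_slate in the frame of polish_rack between -0.085 and -0.059 m)) and x of blank_serpentine in the frame of polish_rack between -0.018 and 0.018 m and z of blank_serpentine in the frame of polish_rack between 0.007 and 0.017 m and ((y of tag_serpentine in the frame of rough_rack between -0.084 and -0.06 m and y of blank_serpentine in the frame of polish_rack between 0.059 and 0.085 m) or (y of tag_serpentine in the frame of rough_rack between -0.036 and -0.012 m and y of blank_serpentine in the frame of polish_rack between 0.011 and 0.037 m) or (y of tag_serpentine in the frame of rough_rack between 0.012 and 0.036 m and y of blank_serpentine in the frame of polish_rack between -0.037 and -0.011 m) or (y of tag_serpentine in the frame of rough_rack between 0.06 and 0.084 m and y of blank_serpentine in the frame of polish_rack between -0.085 and -0.059 m)) and x of blank_sandstone in the frame of polish_rack between -0.018 and 0.018 m and z of blank_sandstone in the frame of polish_rack between 0.007 and 0.017 m and ((y of tag_sandstone in the frame of rough_rack between -0.084 and -0.06 m and y of blank_sandstone in the frame of polish_rack between 0.059 and 0.085 m) or (y of tag_sandstone in the frame of rough_rack between -0.036 and -0.012 m and y of blank_sandstone in the frame of polish_rack between 0.011 and 0.037 m) or (y of tag_sandstone in the frame of rough_rack between 0.012 and 0.036 m and y of blank_sandstone in the frame of polish_rack between -0.037 and -0.011 m) or (y of tag_sandstone in the frame of rough_rack between 0.06 and 0.084 m and y of blank_sandstone in the frame of polish_rack between -0.085 and -0.059 m)) and x of blank_marble in the frame of polish_rack between -0.018 and 0.018 m and z of blank_marble in the frame of polish_rack between 0.007 and 0.017 m and ((y of tag_marble in the frame of rough_rack between -0.084 and -0.06 m and y of blank_marble in the frame of polish_rack between 0.059 and 0.085 m) or (y of tag_marble in the frame of rough_rack between -0.036 and -0.012 m and y of blank_marble in the frame of polish_rack between 0.011 and 0.037 m) or (y of tag_marble in the frame of rough_rack between 0.012 and 0.036 m and y of blank_marble in the frame of polish_rack between -0.037 and -0.011 m) or (y of tag_marble in the frame of rough_rack between 0.06 and 0.084 m and y of blank_marble in the frame of polish_rack between -0.085 and -0.059 m))); the robot touches nothing.
It fails at once if a blank topples (leans more than 0.6 rad) (angle between any of blank_slate, blank_serpentine, blank_sandstone, blank_marble's own z axis and vertical above 0.6 rad).
It fails at once if a blank is dropped (not touched by the fingers and moving faster than 0.6 m/s, a free fall of about 18 mm) ((contact force between the fingers and blank_slate below 0.05 N and linear speed of blank_slate above 0.6 m/s) or (contact force between the fingers and blank_serpentine below 0.05 N and linear speed of blank_serpentine above 0.6 m/s) or (contact force between the fingers and blank_sandstone below 0.05 N and linear speed of blank_sandstone above 0.6 m/s) or (contact force between the fingers and blank_marble below 0.05 N and linear speed of blank_marble above 0.6 m/s)).
It also fails if it takes over 128 s, if anything falls off the work surface, if the arm or the gripper's body presses on something with over 40 N, if the wrist force passes 120 N, or if a joint passes its speed limit or range.

### The arm

A 6-joint arm with a two-finger parallel gripper is mounted at the origin on the work surface. World frame = base frame: x ahead of the robot, y to its left, z up, the work surface at z = 0. Lengths are in m, angles in degrees, forces in N, time in s.
With the tool pointing down it reaches from about 0.225 to 0.725 m from the base axis. Payload 3.1 kg.
Tool frame: the origin (TCP) lies between the finger pads; the fingertips stand 25 mm ahead of it and the grasp point (between the pads) lies 6 mm ahead of it; z points along the fingers, y is the line along which they close (so a half turn about z gives the same grasp; the last joint's range is limited). The gripper opens to 85 mm and grips with 20 to 120 N. Pads are 22 mm wide; open, the fingers measure 114 mm over their backs; the gripper's body (76 mm by 85 mm) begins 54 mm behind the grasp point. The pads swing forward as they close: fully open they stand 13 mm farther back than shut.
Start: joints at [58.568, 2.75, 5.684, 92.934, 0, 82.678], TCP at [0.214, 0.479, 0.256] pointing down, gripper open.
Joint ranges: [-166.93, 166.93], [-56.73, 111.36], [-69.38, 81.34], [-121.58, 131.49], [-85.45, 84.26], [-180, 180]. Speed limits (degrees/s): [159.86, 159.86, 180, 180, 180, 180].

### API

Orientations are given as a 3x3 rotation matrix whose columns are the frame's x, y, z axes.
In Python, from rig import bot gives the robot as it stands. Calls block until the motion is done:
- bot.move_to(position, orientation): joint-space move of the TCP to a pose.
- bot.move_straight(position, ori=None, v=0.15, threshold=None): straight line of the TCP; ori=None keeps the orientation; v is the mean speed in m/s. With threshold (N) it stops when the force on the tool has changed by that much, and returns True; else False.
- bot.move_j(angles): joint-space move.
- bot.grip(opening): finger opening in m; the grip force is fixed at half the most; returns when the fingers have stopped.
- bot.wait(seconds).
- bot.inverse_kinematics(position, orientation): joint angles nearest the present ones, or None.
- bot.observe(): the state.
- bot.grab_frame(name): name is "scene" or "top"; returns the picture (400x640x3 uint8, red, green, blue); there is no depth.
- bot.camera_info(name): a dict with "intrinsics" (3x3 intrinsics, pixels), "R" (3x3) and "t" (3): a world point X has camera coordinates R X + t. Camera axes: x right, y down, z forward; pixel columns grow to the right and rows downward; lengths in m; the calibration is good to about 2 mm. A picture is of the moment at which its call begins. camera_info takes no time and is no camera call.
A pose or a line that the arm cannot do raises bot.IKError and nothing moves.
- bot.hand_in(): hands the job in; it is judged then, once.
Trained networks look in the newest picture that a camera, given by its name, has taken for a name from the list of things; names that differ only in an ending like _2 or _b are one class to them, and where a whole thing is asked for, a point or a joint stands for the part that bears it (a point fixed in the world has none). Each returns a list of dicts, best first, with "score" (0 to 1); they miss things now and then, are a little off and sometimes report something else, mostly with a low value. They report only what shows in the picture. A call takes as long as a camera call.
- bot.recognise(camera, name): "rect" ([left, top, right, bottom] in pixels, round what is visible of it).
- bot.regions_of(camera, name): "region" (400x640 bool, what is visible of it) and "rect" ([left, top, right, bottom] in pixels, round what is visible of it).
The state is a dict: "clock": time; "q": joint angles; "qvel": joint speeds; "joint_torque": joint torques, N m; "tool_pos": TCP position; "tool_rot": TCP orientation; "contact_force": force on the tool from outside, world axes, zero at the start; "torque": the same for the moment, N m; "width": finger opening in m; "finger_force": force on a finger pad.
Only numpy, scipy, OpenCV 4.12 (cv2) and the standard library are available. Lean on these libraries where they do the work, as an engineer would, in place of code of your own. Each camera call takes 0.05 s, during which the arm holds its last target. There are 200 camera calls.

## Working session

There is one attempt and no reset: what is moved stays moved. The work goes in short steps, each a Python script; the robot and the scene stay as the last script left them, time stands still between calls to the robot, and variables do not carry over. Pictures are saved under pics/ and viewed, at most 14 in all, crops included, and the job is handed in when it is done.

```bash
mkdir -p pics; python3 - <<'E'
from rig import bot
import cv2,numpy as np
for c in("scene","top"):
    im=bot.grab_frame(c); cv2.imwrite(f"pics/{c}0.png",im[:,:,::-1])
    i=bot.camera_info(c); R=np.array(i["R"]);t=np.array(i["t"]); print(c,np.round(i["intrinsics"],1).tolist(),np.round(-R.T@t,3),np.round(R,3).tolist())
    for n in ["rough_rack","polish_rack"]+[a+b for a in("blank_","tag_") for b in("slate","serpentine","sandstone","marble")]:
        print(n,[(np.round(d["rect"]).tolist(),round(d["score"],2)) for d in bot.recognise(c,n)][:3])
print(bot.observe())
E
```

```text
scene [[417.0, 0.0, 313.6], [0.0, 417.0, 201.1], [0.0, 0.0, 1.0]] [ 1.081 -0.314  0.515] [[0.476, 0.88, -0.005], [0.509, -0.28, -0.814], [-0.717, 0.385, -0.581]]
rough_rack [([353.0, 184.0, 464.0, 241.0], 0.81)]
polish_rack [([177.0, 228.0, 307.0, 316.0], 0.92)]
blank_slate [([397.0, 163.0, 427.0, 219.0], 0.72)]
blank_serpentine [([417.0, 161.0, 443.0, 209.0], 0.93)]
blank_sandstone [([431.0, 154.0, 458.0, 200.0], 0.91)]
blank_marble [([375.0, 179.0, 403.0, 223.0], 0.62)]
tag_slate [([373.0, 179.0, 404.0, 226.0], 0.23)]
tag_serpentine []
tag_sandstone []
tag_marble [([359.0, 200.0, 378.0, 205.0], 0.48)]
top [[510.7, 0.0, 322.6], [0.0, 510.7, 202.5], [0.0, 0.0, 1.0]] [0.367 0.002 0.908] [[0.013, -1.0, 0.005], [-0.987, -0.014, -0.161], [0.161, -0.003, -0.987]]
rough_rack [([159.0, 135.0, 275.0, 214.0], 0.69)]
polish_rack [([364.0, 134.0, 481.0, 199.0], 0.92)]
blank_slate [([210.0, 134.0, 241.0, 179.0], 0.65)]
blank_serpentine [([184.0, 139.0, 215.0, 181.0], 0.79)]
blank_sandstone [([152.0, 144.0, 182.0, 184.0], 0.55)]
blank_marble [([245.0, 139.0, 266.0, 180.0], 0.69)]
tag_slate [([227
[... 288 characters left out ...]
    -1.86868384e-03,  8.26763361e+01]), 'qvel': array([-0.04157791,  0.05797322, -0.01361222,  0.03274144, -0.0340817 ,
        0.04943001]), 'joint_torque': array([-6.68569628e-04, -3.38658035e+01,  3.20164096e+01,  1.35285183e-03,
       -3.00360234e-04,  2.77456884e-06]), 'tool_pos': array([0.21448528, 0.4791951 , 0.2563349 ]), 'tool_rot': array([[-9.12768080e-01,  4.08478188e-01,  4.75531560e-05],
       [ 4.08478189e-01,  9.12768081e-01,  1.52638470e-05],
       [-3.71700543e-05,  3.33567794e-05, -9.99999999e-01]]), 'contact_force': array([ 0.15645533, -0.47870841, -0.51908979]), 'torque': array([ 0.01251756, -0.03120974, -0.04415823]), 'finger_force': 0.0, 'width': 0.08518773494723456}
```

```bash
python3 - <<'E'
import cv2
a=cv2.imread("pics/top0.png")[115:235,130:500]; cv2.imwrite("pics/topc.png",cv2.resize(a,(740*1,240),interpolation=cv2.INTER_CUBIC))
b=cv2.imread("pics/scene0.png")[130:330,160:500]; cv2.imwrite("pics/scenec.png",cv2.resize(b,(800,470),interpolation=cv2.INTER_CUBIC))
E
```

```text
(no output)
```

View pics/topc.png

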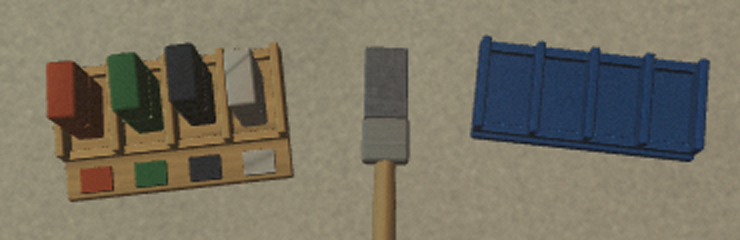

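View pics/scenec.png

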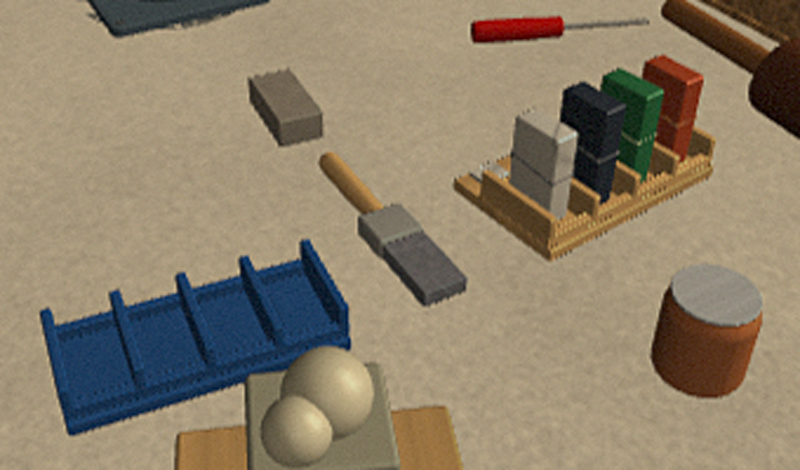

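The top view shows the wooden rack on the left with sandstone, serpentine, slate and marble, left to right, and tags in the same order. The empty blue rack is on the right, around (420,167), and a brush lies between them. I'll fit rack and blank poses, heights included, to the network masks in both views.

```bash
cat > fit.py <<'E'
import numpy as np, cv2
from scipy.optimize import minimize
S=4
def box(cx,cy,sx,sy,z0,z1):
    return np.array([[cx+a*sx/2,cy+b*sy/2,z] for a in(-1,1) for b in(-1,1) for z in(z0,z1)])/1000
def rack(x0,x1):
    f=[box((x0+x1)/2,0,x1-x0,200,0,12)]
    v=[box(0,y,82,8,0,40) for y in(-96,-48,0,48,96)]+[box(s*37,0,8,200,0,22) for s in(-1,1)]
    return f,v
def place(b,p):
    c,s=np.cos(p[2]),np.sin(p[2]); o=b.copy(); o[:,0]=p[0]+c*b[:,0]-s*b[:,1]; o[:,1]=p[1]+s*b[:,0]+c*b[:,1]; o[:,2]+=p[3] if len(p)>3 else 0
    return o
def cam(i): return np.array(i["intrinsics"]),np.array(i["R"]),np.array(i["t"])
def proj(X,c):
    u=(X@c[1].T+c[2])@c[0].T; return u[:,:2]/u[:,2:]
def render(items,c):
    """items: (label, world corners, layer) painted far to near"""
    C=-c[1].T@c[2]; L=np.zeros((400*S,640*S),np.uint8)
    for lab,X,lay in sorted(items,key=lambda it:(it[2],-np.linalg.norm((it[1].mean(0)-C)[:2]))):
        h=cv2.convexHull(((proj(X,c)+.5)*S).astype(np.float32)).round().astype(int); cv2.fillConvexPoly(L,h,lab)
    return L
def iou(L,lab,m):
    p=L==lab; return (p&m).sum()/max(1,(p|m).sum())
def up(m): return cv2.resize(np.asarray(m).astype(np.uint8)*255,None,fx=S,fy=S,interpolation=cv2.INTER_LINEAR)>127
def fit(cost,p,step):
    n=len(p); sim=np.vstack([p]+[np.array(p)+np.eye(n)[i]*step[i] for i in range(n)])
    r=minimize(cost,p,method="Nelder-Mead",options=dict(initial_simplex=sim,maxfev=140,xatol=1e-4,fatol=1e-4)); return r.x,r.fun
E
cat > m1.py <<'E'
from rig import bot
from fit import *
import json
N=["sandstone","serpentine","slate","marble"]; H=dict(slate=96,serpentine=92,sandstone=88,marble=84)
cs={};M={}
for c in("top","scene"):
    bot.grab_frame(c); cs[c]=cam(bot.camera_info(c))
    for n in["polish_rack"]+["blank_"+a for a in N]+(["tag_"+a for a in N] if c=="top" else []):
        r=bot.regions_of(c,n)
        if r: M[c,n]=up(r[0]["region"]); print(c,n,round(r[0]["score"],2))
def ray(uv,c,z):
    d=c[1].T@np.linalg.inv(c[0])@np.array([uv[0],uv[1],1]); o=-c[1].T@c[2]; return (o+d*(z-o[2])/d[2])
# tags
T=[]
for n in N:
    ys,xs=np.nonzero(M["top","tag_"+n]); T.append(ray(((xs.mean()+.5)/S-.5,(ys.mean()+.5)/S-.5),cs["top"],.017)[:2])
T=np.array(T); Y=np.array([72,24,-24,-72])/1e3
k=(Y[:,None]*T).sum(0)/(Y**2).sum(); yaw=np.arctan2(-k[0],k[1]); print("spacing scale",np.linalg.norm(k),"resid",np.round(T-T.mean(0)-Y[:,None]*k,4).tolist())
R0=np.append(T.mean(0)+.06*np.array([np.cos(yaw),np.sin(yaw)]),yaw)
print("rough",R0)
# blue rack
f,v=rack(-45,45)
def cost(p,keys=("top","scene")): 
    it=[(1,place(b,p),0) for b in f]+[(1,place(b,p),1) for b in v]
    return -sum(iou(render(it,cs[c]),1,M[c,"polish_rack"]) for c in keys)
ys,xs=np.nonzero(M["top","polish_rack"]); g=ray((xs.mean()/S,ys.mean()/S),cs["top"],.02)
P,e=min((fit(cost,[g[0],g[1],w,0],[.01,.01,.1,.01]) for w in(-.2,.1)),key=lambda a:a[1]); print("polish",P.round(4),e)
# blanks
B={n:np.array([*place(box(0,y*1e3,0,0,0,0),R0)[0,:2],R0[2],H[n]/1e3+.012]) for n,y in zip(N,Y)}
f,v=rack(-75,45); base=[(9,place(b,R0),0) for b in f]+[(9,place(b,R0),1) for b in v]
def blk(p): return place(box(0,0,48,24,12,p[3]*1e3),p[:3])
for sweep in range(2):
    for n in N:
        def cost(p):
            it=base+[(1 if m==n else 2,blk(p if m==n else B[m]),1) for m in N]
            return -sum(iou(render(it,cs[c]),1,M[c,"blank_"+n]) for c in cs if (c,"blank_"+n) in M)
        B[n],e=fit(cost,B[n],[.005,.005,.05,.006])
        c,s=np.cos(R0[2]),np.sin(R0[2]); d=B[n][:2]-R0[:2]
        if sweep: print(n,B[n].round(4),"in rack",np.round([c*d[0]+s*d[1],-s*d[0]+c*d[1]],4),round(e,3))
json.dump(dict(R=R0.tolist(),P=P.tolist(),B={n:B[n].tolist() for n in N}),open("m.json","w"))
E
time python3 m1.py
```

```text
top polish_rack 0.64
top blank_sandstone 0.97
top blank_serpentine 0.79
top blank_slate 0.62
top blank_marble 0.9
top tag_sandstone 0.68
top tag_serpentine 0.75
top tag_slate 0.48
top tag_marble 0.48
scene polish_rack 0.72
scene blank_sandstone 0.57
scene blank_serpentine 0.86
scene blank_slate 0.95
scene blank_marble 0.57
spacing scale 0.9972026858155055 resid [[-0.0002, -0.0], [0.0001, -0.0], [0.0003, 0.0001], [-0.0002, -0.0001]]
rough [0.57234042 0.19024443 0.12857401]
polish [ 0.5844 -0.1808 -0.0927 -0.0011] -1.9084406630772381
sandstone [0.5643 0.2646 0.0917 0.0952] in rack [0.0016 0.0747] -1.679
serpentine [0.5718 0.2125 0.1688 0.0994] in rack [0.0023 0.0221] -1.777
slate [0.5791 0.1661 0.1465 0.1047] in rack [ 0.0036 -0.0248] -1.821
marble [0.5791 0.1204 0.1841 0.0909] in rack [-0.0022 -0.0701] -1.763
real	0m38.085s
user	0m16.862s
sys	0m18.323s
```

Everything agrees: tag spacing scale is 0.997, all blanks are within 4 mm of their slot centres, and measured tops run 3–5 mm low, as mask erosion would explain. I'll move the sandstone first.

```bash
cat > act.py <<'E'
from rig import bot
import numpy as np, json, cv2
m=json.load(open("m.json")); H=dict(slate=.096,serpentine=.092,sandstone=.088,marble=.084)
Y=dict(sandstone=.072,serpentine=.024,slate=-.024,marble=-.072)
def ori(yaw,s=1):
    y=s*np.array([np.cos(yaw),np.sin(yaw),0]); z=np.array([0,0,-1.]); return np.column_stack([np.cross(y,z),y,z])
def w(p,x,y): c,s=np.cos(p[2]),np.sin(p[2]); return np.array([p[0]+c*x-s*y,p[1]+s*x+c*y])
def at(xy,z): return np.array([*xy,z])
def pick(n):
    R,b=m["R"],m["B"][n]; o=ori(R[2]); zg=.012+H[n]-.016
    bot.move_to(at(b[:2],.25) if bot.observe()["tool_pos"][1]>.4 else at(b[:2],.24),o)
    if bot.move_straight(at(b[:2],zg),v=.15,threshold=12): print("contact on approach",bot.observe()["tool_pos"]); return False
    bot.grip(.03); s=bot.observe(); print(n,"width",round(s["width"],4),"F",round(s["finger_force"],1),"tool",s["tool_pos"].round(4))
    bot.move_straight(at(s["tool_pos"][:2],zg+.13),v=.12); s=bot.observe(); print("lifted width",round(s["width"],4),"clock",round(s["clock"],1)); return s["width"]>.04
def place(n):
    P=m["P"]; xy=w(P,0,-Y[n]); zg=.012+H[n]-.016; o=ori(P[2])
    bot.move_straight(at(xy,zg+.13),o,v=.2); bot.wait(.2)
    bot.move_straight(at(xy,zg+.008),v=.12); bot.wait(.2)
    f=bot.observe()["contact_force"]
    r=bot.move_straight(at(xy,zg-.006),v=.02,threshold=5); s=bot.observe()
    print("touch",r,"dz mm",round((s["tool_pos"][2]-zg)*1e3,1),"dF",(s["contact_force"]-f).round(1))
def release(n):
    bot.grip(.085); p=bot.observe()["tool_pos"]; bot.move_straight(at(p[:2],.24),v=.15); print("clock",round(bot.observe()["clock"],1))
def shot(k,name,c,r=2):
    i=bot.grab_frame(k)[c[1]:c[3],c[0]:c[2],::-1]; cv2.imwrite(f"pics/{name}.png",cv2.resize(i,None,fx=r,fy=r,interpolation=cv2.INTER_CUBIC))
E
python3 - <<'E'
from act import *
if pick("sandstone"):
    place("sandstone"); shot("scene","p1",(140,130,500,350))
E
```

```text
sandstone width 0.0474 F 61.7 tool [0.5653 0.2648 0.0852]
lifted width 0.0472 clock 6.3
touch True dz mm 1.2 dF [-0.4 -1.   7.9]
```

View pics/p1.png

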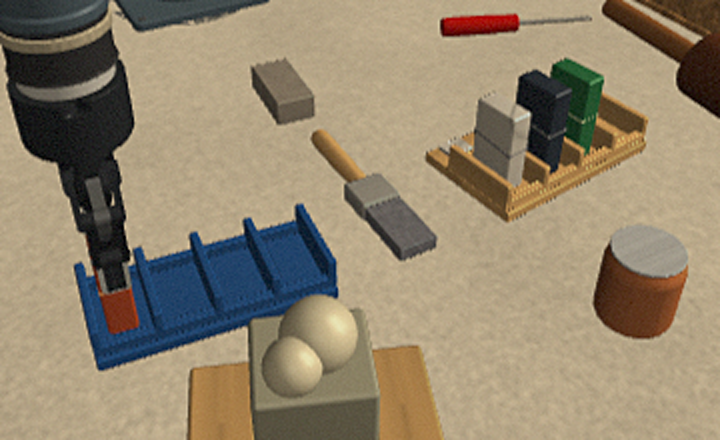

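The sandstone stands on the floor of the rightmost blue slot, at crop (118,305), with touch height +1.2 mm. I'll release it and check before moving the next one.

```bash
python3 - <<'E'
from act import *
release("sandstone")
if pick("serpentine"):
    place("serpentine"); release("serpentine"); shot("scene","p2",(140,130,500,350))
E
```

```text
clock 12.8
serpentine width 0.0476 F 62.4 tool [0.5727 0.2127 0.0892]
lifted width 0.0473 clock 17.3
touch True dz mm 1.2 dF [-0.2  0.1  7.4]
clock 23.2
```

View pics/p2.png

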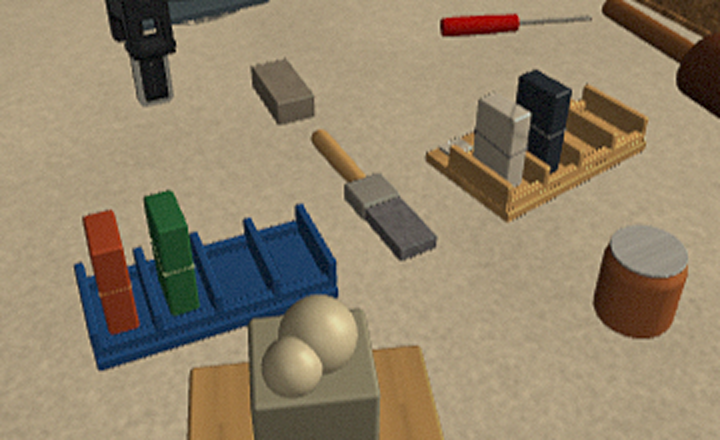

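Sandstone (110,270) and serpentine (172,250) both stand upright in the two right-hand slots. I'll do the other two.

```bash
python3 - <<'E'
from act import *
for n in("slate","marble"):
    if not pick(n): break
    place(n); release(n)
bot.wait(.3)
shot("scene","p3",(140,130,500,350)); shot("top","p3t",(340,110,500,220),4)
E
```

```text
slate width 0.0476 F 62.6 tool [0.58   0.1663 0.0932]
lifted width 0.0475 clock 27.4
touch True dz mm 1.2 dF [0.  0.3 7.7]
clock 32.8
marble width 0.0474 F 62.6 tool [0.58   0.1205 0.0811]
lifted width 0.0475 clock 36.8
touch True dz mm 1.1 dF [-0.9  0.1  7.5]
clock 41.8
```

View pics/p3.png

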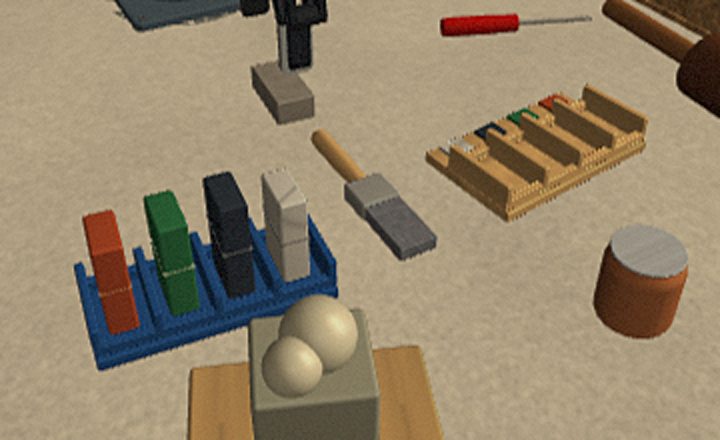

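View pics/p3t.png

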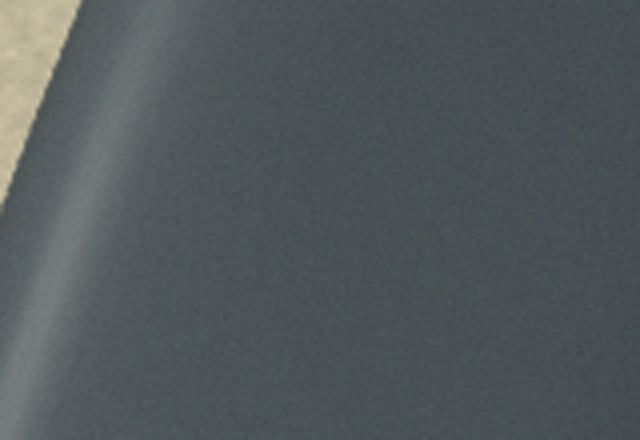

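The scene view shows sandstone, serpentine, slate and marble upright, right to left, in the blue rack at crop (110,270) to (287,225). All touched down at floor height, and the top view is blocked by the arm, which is clear of the blanks.

```bash
python3 -c "
from rig import bot
print(bot.hand_in())"
```

```text
the job is handed in; nothing more can be done
None
```

All four blanks stand upright and released in the blue rack in reverse order, and I handed the job in at about 42 s; hand-in returned no verdict, and the final check was the scene camera only because the arm blocked the top view.

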